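# Set the heat dial of a hot-holding unit and start it

## Robot

A 6-joint arm with a two-finger parallel gripper is mounted at the origin on the work surface. World frame = base frame: x ahead of the robot, y to its left, z up, the work surface at z = 0. Lengths are in mm, angles in degrees, forces in N, time in s.
With the tool pointing down it reaches from about 350 to 850 mm from the base axis. Payload 8.1 kg.
Tool frame: the origin (TCP) lies between the finger pads; the fingertips stand 22 mm ahead of it and the grasp point (between the pads) lies 3 mm ahead of it; z points along the fingers, y is the line along which they close (so a half turn about z gives the same grasp; the last joint's range is limited). The gripper opens to 85 mm and grips with 20 to 120 N. Pads are 22 mm wide; open, the fingers measure 114 mm over their backs; the gripper's body (76 mm by 85 mm) begins 54 mm behind the grasp point. The pads swing forward as they close: fully open they stand 13 mm farther back than shut.
Start: joints at [69.477, 7.471, 85.268, -0, 87.261, -4.893], TCP at [161.635, 577.823, 222.892] pointing down, gripper open.
Joint ranges: [-169.43, 169.43], [-51.17, 129.36], [1.28, 143.12], [-76.62, 256.62], [0, 156.53], [-152.29, 152.29]. Speed limits (degrees/s): [136.94, 136.94, 159.86, 180, 180, 180].

## Interface

Orientations are given as [roll, pitch, yaw] about the fixed x, y, z axes, in that order (R = Rz(yaw) Ry(pitch) Rx(roll)).
In Python, from bench import r, vision gives the robot as it stands.
- The arm moves only by the tool step_arm, never from a script. Its argument "targets" is a list that holds one entry, the list of rows, each a list of 6 numbers: the shift along the world's x, y, z in mm, then the turn, a rotation vector about the world's x, y, z in rad. In form: [[[x, y, z, rx, ry, rz], ...]]. A call has 1 to 12 rows; each row is the pose to reach, as a shift and turn from the pose commanded when the call began; what a row does not reach only later rows make up. A row lasts 1/12 s, in which the tool goes at most 41.7 mm and 7.16 degrees, less where a joint would pass 70% of its speed; a pose out of reach is approached as far as the arm can. A call with a gripper value outside its range is refused whole. "fingers" is the gripper's target within -1 to 1 (shut at 1, half-way at 0, fully open at -1), set as the call begins (left out, the last holds). The fingers move at their own pace and stop on an object; "newtons" is the grip in N (left out, the last holds). Time passes only in rows, so rows that repeat a pose let the fingers close. It gives the time, the measured TCP pose, the force, the opening and the grip force at its end, in the units of the state.
- r.sense(): the state, without advancing time (a new reading comes with each control period).
- vision.snapshot(name): name is "side" or "top" or "wrist"; returns a dict with "img" (420x560x3 uint8, blue, green, red), "mtx" (3x3 intrinsics, pixels), "eye" and "attitude" of the camera in the world. Camera axes: x right, y up, looking along -z (the intrinsics and any distortion apply to the point x, -y, -z); pixel columns grow to the right and rows downward; lengths in mm; the calibration is good to about 2 mm. A picture is of the moment at which its call begins. There is no depth.
- r.hand_in(): hands the job in; it is judged then, once.
The state is a dict: "time": time; "joint_pos": joint angles; "qd": joint speeds; "joint_efforts": joint torques, N m; "tool_pos": TCP position; "tcp_rot": TCP orientation; "ft_force": force on the tool from outside, world axes, zero at the start; "wrist_torque": the same for the moment, N m; "finger_gap": finger opening in mm; "grip_force": force on a finger pad.
Only numpy, scipy, OpenCV 4.12 (cv2) and the standard library are available. Lean on these libraries where they do the work, as an engineer would, in place of code of your own. Each camera call takes 0.05 s, during which the arm holds its last target. There are 200 camera calls.

## Task

Turn the big black knurled dial of the hot-holding unit one click, with a fingertip pressed gently on its top, so that its white pointer comes to rest in the setting beside the green pin. Only then press the blue start button fully down, let it spring back, and take the hand away. Grasp and lift nothing, and leave the pan, jar, bowl, bottles, spoon and mug standing where they are.

Things in the scene. Friction and masses are not known exactly. Their poses are not given: they have to be found in the camera images.
- unit: hot-holding unit: low aluminium case fixed to the table, 300 (x) x 440 (y) x 80 mm tall; origin at the centre of its underside, z up. Black hot plate on its +y part, grey control panel on its -y part: at y = -120 mm, the blue button at x = -115 mm (the side near the robot) and the dial at x = 0. Yaw within 20 degrees of the table's
- dial_top (a point): centre of the top face of the dial: black knurled wheel lying flat, 100 mm across, axis vertical, top 96 mm above the table and 8 mm above the steel collar round it (120 mm across). Too wide to grasp: turn it by a fingertip pressed on its top about 30 mm off its axis. Fingertip friction coefficient about 0.5 or more
- dial_pointer (a point): outer end of the white pointer line on the dial's top face, 48 mm from the dial's axis
- dial (a joint): dial angle, rad, counter-clockwise from above positive; 0: pointer towards the blue button (unit -x). Clicks into -0.70, 0, +0.70; starts in the middle one. Resists with up to 0.09 Nm on the way; past half-way it springs on into the next. +0.70 points to the pin place on the unit's -y side, -0.70 to that on its +y side; stops at +-0.82
- dial_float: the sprung mount that carries the dial and sinks with it; origin on the dial's axis at the dial's underside, 16 mm below its top face; does not turn. It starts to sink at about 2 N and gives 1.5 N per mm, at most 7 mm deep (about 13 N), then it is rigid; more than 30 N breaks the dial
- green_pin: green pin, 22 mm across at its foot, 16 mm across and 12 mm tall, fixed in the panel 78 mm from the dial's axis, beside one of the two outer settings; origin at its foot, 80 mm above the table
- white_plug: white plug of the same shape beside the other outer setting; origin at its foot. Pin and plug may be either way round
- start (a joint): travel of the blue start button in m: 0 is out, 0.006 fully down; springs back by itself
- start_top (a point): centre of the top of the blue start button, 30 mm across; moves straight down 6 mm, about 5 N when fully down
- pan: bystander: empty open steel pan, 200 x 170 x 60 mm, standing on the hot plate; origin at the middle of its underside
- pepper_jar: bystander: amber jar with a steel cap, 40 mm across, 60 mm tall, standing on the unit behind the dial; origin at the middle of its underside
- ramekin: bystander: small white bowl, 60 mm across, 35 mm tall, standing on the unit behind the dial; origin at the middle of its underside
- red_sauce: bystander: red squeeze bottle, 60 mm across, 190 mm tall, on the table; origin at the middle of its underside
- yellow_sauce: bystander: yellow squeeze bottle, 60 mm across, 190 mm tall, on the table; origin at the middle of its underside
- spoon: bystander: spoon with a wooden handle, 260 mm long, lying on the table; origin at the height of the table, near its middle
- mug: bystander: blue mug, 80 mm across, 90 mm tall, on the table; origin at the middle of its underside

How it is judged (in metres and radians):
On the way, in this order (a step that is already met when the one before it is completed fails the run):
1. the dial has clicked into the setting beside the green pin (((y of green_pin in the frame of unit below -0.12 m and value of joint dial above 0.55 rad) or (y of green_pin in the frame of unit above -0.12 m and value of joint dial below -0.55 rad))), for 0.3 s.
2. the blue start button is pressed down (value of joint start above 0.0045 m), for 0.05 s.
At the end, for the whole second after the job is handed in: the dial rests within 0.15 rad of the setting beside the green pin, and the start button, pressed at least 4.5 mm after the dial was set, has sprung back (((y of green_pin in the frame of unit below -0.12 m and value of joint dial above 0.55 rad) or (y of green_pin in the frame of unit above -0.12 m and value of joint dial below -0.55 rad)) and velocity of joint dial between -0.1 and 0.1 rad/s and value of joint start below 0.0015 m); the robot touches nothing.
It fails at once if the start button was pressed while the dial was not in the green pin's setting (value of joint start above 0.0035 m and not ((y of green_pin in the frame of unit below -0.12 m and value of joint dial above 0.5 rad) or (y of green_pin in the frame of unit above -0.12 m and value of joint dial below -0.5 rad))).
It fails at once if the dial was pushed with more than 30 N (contact force between dial_float and anything else above 30 N).
It fails at once if a bystander was moved by more than 20 mm or lifted (distance of any of pan, pepper_jar, ramekin, red_sauce, yellow_sauce, spoon, mug from where it was at the start of the episode above 0.02 m).
It also fails if it takes over 35 s, if anything falls off the work surface, if the arm or the gripper's body presses on something with over 40 N, if the wrist force passes 120 N, or if a joint passes its speed limit or range.

## Working session

There is one attempt and no reset: what is moved stays moved. The work goes in short steps, Python scripts to look and compute and a tool call to move; the robot and the scene stay as the last step left them, time stands still between calls to the robot, and variables do not carry over. Pictures are saved under pics/ and viewed, at most 10 in all, crops included, and the job is handed in when it is done.

Besides the shell and the picture viewer there is one more tool, called after "Emit:" as name(argument=value, ...) on one line, values as JSON. step_arm: Moves the arm, as the interface text tells. Its arguments: {"type":"object","properties":{"targets":{"type":"array"},"fingers":{"type":"number"},"newtons":{"type":"number"}},"required":["targets"]}

```bash
mkdir -p pics
cat > h.py <<'E'
import numpy as np, cv2
from bench import r, vision
def snap(n,f):
    s=vision.snapshot(n); cv2.imwrite('pics/'+f,s['img']); return s
def R(s):
    a=np.array(s['attitude'],float)
    if a.shape==(3,3): return a
    from scipy.spatial.transform import Rotation as Q
    return (Q.from_euler('xyz',a,degrees=True) if a.size==3 else Q.from_quat(a)).as_matrix()
def cast(s,uv,z):
    u,v=uv; d=np.linalg.inv(s['mtx'])@[u,v,1]; d=R(s)@np.array([d[0],-d[1],-d[2]])
    e=np.array(s['eye']); return e+d*(z-e[2])/d[2]
E
python3 - <<'E'
from h import *
print(r.sense())
for n in('top','side'):
    s=snap(n,n+'1.png'); print({k:v for k,v in s.items() if k!='img'})
E
```

```text
{'time': 0.0, 'joint_pos': array([ 6.94790229e+01,  7.51443846e+00,  8.53295866e+01, -4.78513784e-04,
        8.72622544e+01, -4.89225406e+00]), 'qd': array([-0.04421645,  0.01024515,  0.07939023,  0.04454601,  0.01149929,
       -0.01593921]), 'joint_efforts': array([-3.84870200e-04, -5.69402182e+01, -5.00551379e+01, -1.94834229e-04,
        1.46721618e-02,  7.11385884e-07]), 'tool_pos': array([161.41422016, 577.28775772, 221.84849079]), 'tcp_rot': array([-1.79894067e+02, -8.58756283e-03,  1.64371292e+02]), 'ft_force': array([-0.65025424, -0.56199622,  0.14086268]), 'wrist_torque': array([-0.01123066,  0.04086683,  0.03794027]), 'grip_force': 0.0, 'finger_gap': 85.67210722602597}
{'mtx': array([[509.69660981,   0.        , 275.54476401],
       [  0.        , 509.69660981, 210.71105383],
       [  0.        ,   0.        ,   1.        ]]), 'eye': array([ 537.35123195,   52.33798812, 1474.17480659]), 'attitude': array([  3.1760204 ,   0.72439155, -90.28716977])}
{'mtx': array([[447.25637948,   0.        , 281.41744912],
       [  0.        , 447.25637948, 215.17911045],
       [  0.        ,   0.        ,   1.        ]]), 'eye': array([ 156.77086869, -953.16444353,  929.82909264]), 'attitude': array([ 53.45612223,   0.41944731, -24.64441312])}
```

View pics/top1.png

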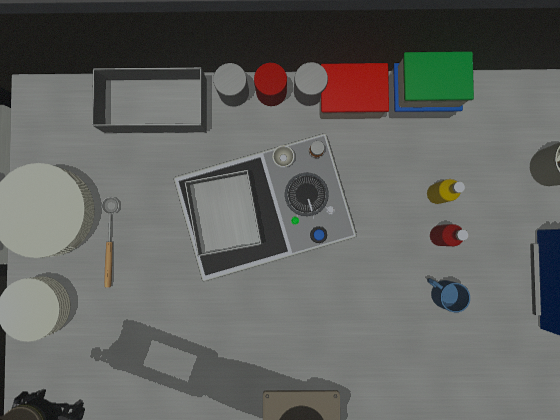

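View pics/side1.png

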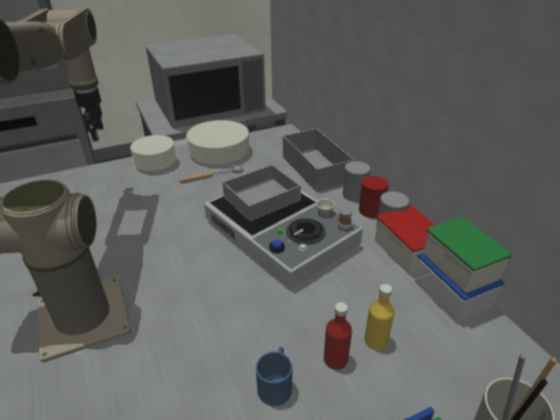

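The top view shows the dial at about (307,195), the green pin at (295,220) on the hot-plate (+y) side, the white plug at (330,210) and the blue button at (319,235). The dial therefore has to turn clockwise, to -0.70. Next I'll work out positions.

Run:
```python
from h import *
from scipy.spatial.transform import Rotation as Q
s=vision.snapshot('top'); im=s['img']
hsv=cv2.cvtColor(im,cv2.COLOR_BGR2HSV)
x0,y0,x1,y1=265,130,360,262
def cen(m):
    k=np.zeros_like(m);k[y0:y1,x0:x1]=m[y0:y1,x0:x1]
    n,l,st,c=cv2.connectedComponentsWithStats(k); i=1+np.argmax(st[1:,4]); return c[i],st[i]
P={}
for n,lo,hi,z in(('green',(45,100,60),(80,255,255),90),('blue',(100,110,50),(125,255,255),88),('dark',(0,0,0),(180,255,75),92)):
    m=cv2.inRange(hsv,lo,hi)
    if n=='dark': m[:, :285]=0
    c,st=cen(m); 
    if n=='dark':
        cs=max(cv2.findContours(m[150:232,285:335],cv2.RETR_EXTERNAL,cv2.CHAIN_APPROX_NONE)[0],key=cv2.contourArea)
        e=cv2.minEnclosingCircle(cs);print('circ',e); c=np.array(e[0])+[285,150]
    P[n]=cast(s,c,z); print(n,c,st,P[n].round(1))
d=P['green']-P['dark'];b=P['blue']-P['dark']
print(np.hypot(*d[:2]),np.degrees(np.arctan2(d[1],d[0])),np.hypot(*b[:2]),np.degrees(np.arctan2(b[1],b[0])))
cv2.imwrite('pics/crop.png',cv2.resize(im[140:250,260:370],(600,600),interpolation=cv2.INTER_CUBIC))
```

```text
green [294.56 220.22] [291 217   8   8  50] [588.1  17.9  90. ]
blue [318.57731959 234.2371134 ] [313 229  12  12  97] [549.7 -47.   88. ]
circ ((21.07288932800293, 43.998722076416016), 22.018348693847656)
dark [306.07288933 193.99872208] [ 285  172   44   44 1145] [659.2 -13.8  92. ]
77.85272057400867 155.9348630129689 114.35601166570251 -163.12587146223186
```

View pics/crop.png

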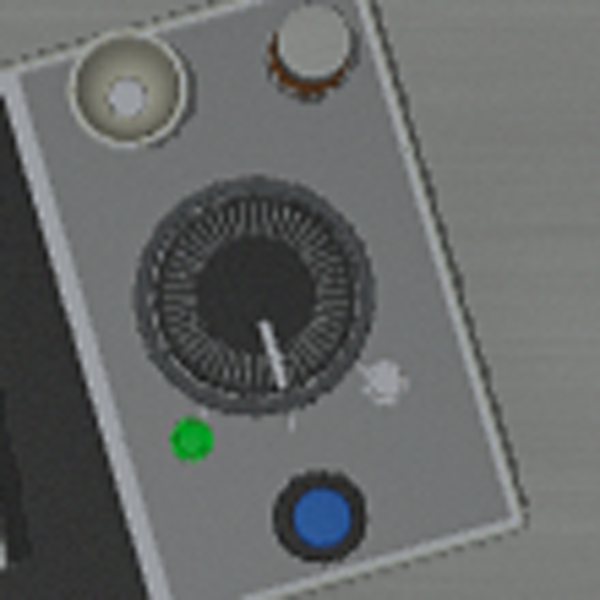

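Emit:
step_arm(targets=[[[20, -26, 0, 0, 0, 0], [40, -52, 0, 0, 0, 0], [60, -77, 0, 0, 0, 0], [80, -103, 0, 0, 0, 0], [100, -129, 0, 0, 0, 0], [120, -155, 0, 0, 0, 0], [140, -180, 0, 0, 0, 0], [160, -206, 0, 0, 0, 0], [180, -232, 0, 0, 0, 0], [200, -258, 0, 0, 0, 0], [220, -283, 0, 0, 0, 0], [240, -309, 0, 0, 0, 0]]], fingers=1, newtons=20)

```text
time: 1.15
tool_pos: [402.2, 267.4, 222.8]
tcp_rot: [180.0, -0.0, 164.4]
ft_force: [0.5, 0.7, 0.4]
finger_gap: 0.0
grip_force: 0.0
```

Emit:
step_arm(targets=[[[20, -26, 0, 0, 0, 0], [40, -52, 0, 0, 0, 0], [60, -77, 0, 0, 0, 0], [80, -103, 0, 0, 0, 0], [100, -129, 0, 0, 0, 0], [120, -155, 0, 0, 0, 0], [140, -180, 0, 0, 0, 0], [160, -206, 0, 0, 0, 0], [180, -232, 0, 0, 0, 0], [200, -258, 0, 0, 0, 0], [220, -283, 0, 0, 0, 0], [234, -302, 0, 0, 0, 0]]])

```text
time: 2.15
tool_pos: [636.6, -35.5, 222.2]
tcp_rot: [-180.0, -0.0, 164.3]
ft_force: [0.9, 0.7, -1.4]
finger_gap: 0.2
grip_force: 0.0
```

Emit:
step_arm(targets=[[[0, 0, -15, 0, 0, 0], [0, 0, -30, 0, 0, 0], [0, 0, -45, 0, 0, 0], [0, 0, -60, 0, 0, 0], [0, 0, -75, 0, 0, 0], [0, 0, -85, 0, 0, 0], [0, 0, -90, 0, 0, 0], [0, 0, -90, 0, 0, 0], [0, 0, -90, 0, 0, 0], [0, 0, -90, 0, 0, 0]]])

```text
time: 2.98
tool_pos: [636.4, -33.2, 134.2]
tcp_rot: [180.0, 0.1, 164.4]
ft_force: [1.0, -0.3, 0.1]
finger_gap: -0.0
grip_force: 0.0
```

Run:
```python
from h import *
a=snap('wrist','w.png')['img'];s=vision.snapshot('side')['img']
cv2.imwrite('pics/c2.png',np.hstack([cv2.resize(a,(400,300)),cv2.resize(s[170:290,200:360],(400,300),interpolation=cv2.INTER_CUBIC)]))
for i in range(3): print(r.sense()['tool_pos'])
```

```text
[636.41993827 -33.22074944 134.25507295]
[636.41993827 -33.22074944 134.25507295]
[636.41993827 -33.22074944 134.25507295]
```

View pics/c2.png

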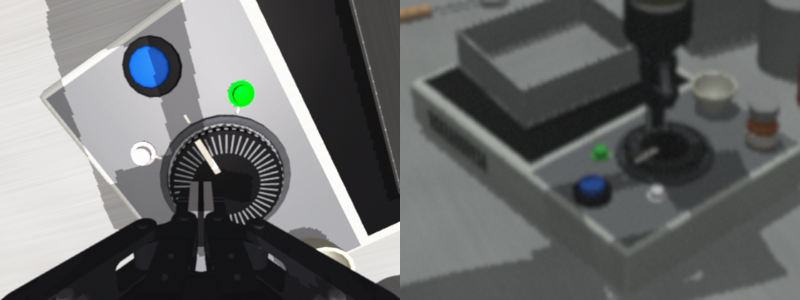

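The wrist view (left half) shows the closed tips at (200,185) above the dial, on the plug side of the pointer. The side crop agrees, and nothing is close to the fingers. Next I'll lower until contact.

Emit:
step_arm(targets=[[[0, 0, -4, 0, 0, 0], [0, 0, -8, 0, 0, 0], [0, 0, -12, 0, 0, 0], [0, 0, -14, 0, 0, 0], [0, 0, -15, 0, 0, 0], [0, 0, -16, 0, 0, 0], [0, 0, -17, 0, 0, 0], [0, 0, -17, 0, 0, 0], [0, 0, -17, 0, 0, 0]]])

```text
time: 3.83
tool_pos: [635.7, -33.2, 115.9]
tcp_rot: [180.0, 0.0, 164.4]
ft_force: [-0.1, -0.4, -0.3]
finger_gap: -0.3
grip_force: 0.0
```

Emit:
step_arm(targets=[[[0, 0, -0.5, 0, 0, 0], [0, 0, -1, 0, 0, 0], [0, 0, -1.5, 0, 0, 0], [0, 0, -2, 0, 0, 0], [0, 0, -2, 0, 0, 0], [0, 0, -2, 0, 0, 0]]])

```text
time: 4.33
tool_pos: [635.6, -33.2, 113.8]
tcp_rot: [-180.0, -0.0, 164.4]
ft_force: [-0.1, 0.8, 0.8]
finger_gap: -0.1
grip_force: 0.0
```

Emit:
step_arm(targets=[[[0, 0, -0.5, 0, 0, 0], [0, 0, -1, 0, 0, 0], [0, 0, -1.5, 0, 0, 0], [0, 0, -2, 0, 0, 0], [0, 0, -2, 0, 0, 0], [0, 0, -2, 0, 0, 0]]])

```text
time: 4.83
tool_pos: [635.6, -33.2, 111.8]
tcp_rot: [-180.0, -0.0, 164.4]
ft_force: [0.3, 0.6, -0.6]
finger_gap: 0.1
grip_force: 0.0
```

Run:
```python
from h import *
a=vision.snapshot('wrist')['img'];s=vision.snapshot('side')['img']
cv2.imwrite('pics/c3.png',np.hstack([cv2.resize(a[130:340,140:420],(400,300)),cv2.resize(s[195:270,250:350],(400,300),interpolation=cv2.INTER_CUBIC)]))
```

```text
(no output)
```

View pics/c3.png

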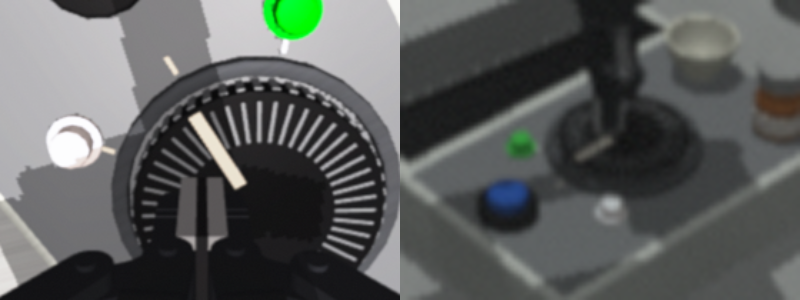

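The tips are over the dial beside the pointer (left half, about (200,180)) but there is no contact force yet. I'll keep going down gently.

Emit:
step_arm(targets=[[[0, 0, -0.5, 0, 0, 0], [0, 0, -1, 0, 0, 0], [0, 0, -1.5, 0, 0, 0], [0, 0, -1.5, 0, 0, 0], [0, 0, -1.5, 0, 0, 0]]])

```text
time: 5.35
tool_pos: [635.6, -33.2, 110.3]
tcp_rot: [-180.0, -0.0, 164.4]
ft_force: [0.2, 0.0, -0.1]
finger_gap: -0.3
grip_force: 0.0
```

Emit:
step_arm(targets=[[[0, 0, -0.5, 0, 0, 0], [0, 0, -1, 0, 0, 0], [0, 0, -1.5, 0, 0, 0], [0, 0, -1.5, 0, 0, 0], [0, 0, -1.5, 0, 0, 0]]])

```text
time: 5.77
tool_pos: [635.6, -33.2, 108.8]
tcp_rot: [180.0, -0.0, 164.4]
ft_force: [-0.3, 0.3, -0.6]
finger_gap: 0.0
grip_force: 0.0
```

Run:
```python
from h import *
s=vision.snapshot('side');im=s['img']
def proj(p):
    q=R(s).T@(np.array(p)-s['eye']); q=s['mtx']@np.array([q[0],-q[1],-q[2]]); return q[:2]/q[2]
for p in[(635.6,-33.2,z) for z in(82,86,90,96,102)]+[(659.2,-13.8,96),(549.7,-47,88),(588.1,17.9,90)]: print(p,proj(p).round(1))
print(r.sense()['ft_force'],r.sense()['joint_efforts'].round(2))
c=cv2.resize(im[205:245,275:335],(780,520),interpolation=cv2.INTER_CUBIC)
cv2.imwrite('pics/c4.png',cv2.convertScaleAbs(c,alpha=2.2,beta=0))
```

```text
(635.6, -33.2, 82) [300.8 236.6]
(635.6, -33.2, 86) [300.8 235.6]
(635.6, -33.2, 90) [300.8 234.5]
(635.6, -33.2, 96) [300.8 233. ]
(635.6, -33.2, 102) [300.9 231.4]
(659.2, -13.8, 96) [305.  227.2]
(549.7, -47, 88) [276.4 245.7]
(588.1, 17.9, 90) [279.2 229.1]
[-0.64009682  0.21202257 -0.02443417] [  0.   -63.42 -47.69  -0.     0.    -0.  ]
```

View pics/c4.png

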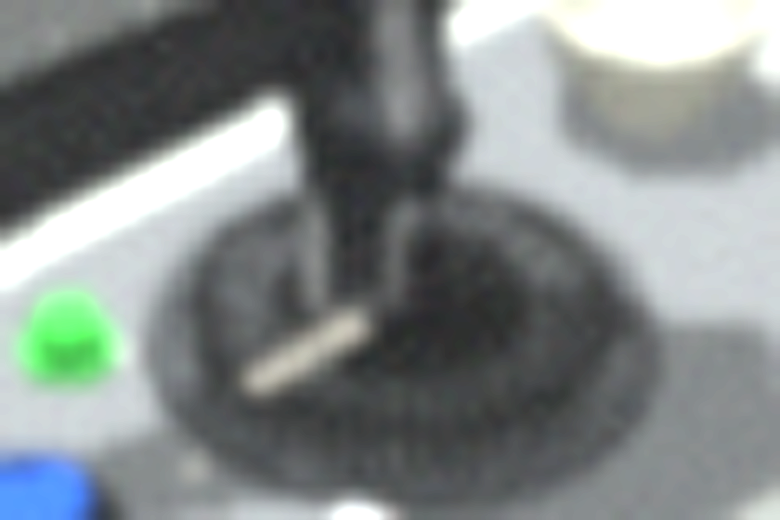

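The enhanced side crop shows the pad ends at about (302,228) and the dial centre at about (306,230). The tip looks higher than computed, so I'll cross-check with the wrist camera.

Run:
```python
from h import *
s=vision.snapshot('wrist');im=s['img'];print(s['eye'],s['attitude'],s['mtx'][0])
hsv=cv2.cvtColor(im,cv2.COLOR_BGR2HSV)
def proj(s,p):
    q=R(s).T@(np.array(p)-s['eye']); q=s['mtx']@np.array([q[0],-q[1],-q[2]]); return q[:2]/q[2]
def big(m):
    n,l,st,c=cv2.connectedComponentsWithStats(m); return c[1+np.argmax(st[1:,4])]
S=vision.snapshot('side');hs=cv2.cvtColor(S['img'],cv2.COLOR_BGR2HSV)
for n,lo,hi,z in(('g',(45,100,60),(80,255,255),88),('b',(100,110,50),(125,255,255),88)):
    c=big(cv2.inRange(hsv,lo,hi)); print(n,c,cast(s,c,z).round(1))
    m=cv2.inRange(hs,lo,hi); m[:200]=0;m[260:]=0;m[:,:260]=0;m[:,330:]=0
    c=big(m); print(' side',c,cast(S,c,z).round(1))
for z in(75,87,95,103,110,120): print(z,proj(s,(635.6,-33.2,z)).round(1))
print('dial',proj(s,(659.2,-13.8,96)))
crop=im[100:400,120:480]; cv2.imwrite('pics/c5.png',cv2.convertScaleAbs(cv2.resize(crop,(720,600)),alpha=1.8,beta=20))
```

```text
[560.79056105 -11.61433738 260.68692836] [-1.79804223e+01  8.77165900e-03  7.43999396e+01] [334.27280902   0.         280.83921397]
g [345.61034483 136.99724138] [588.2  14.9  88. ]
 side [279.67647059 230.70588235] [587.2  12.5  88. ]
b [198.41305525  94.45801733] [548.7 -50.2  88. ]
 side [276.47435897 243.84615385] [553.4 -39.4  88. ]
75 [279.8 233.6]
87 [279.7 241.8]
95 [279.6 247.9]
103 [279.6 254.4]
110 [279.5 260.7]
120 [279.5 270.6]
dial [324.64296989 277.33122614]
```

View pics/c5.png

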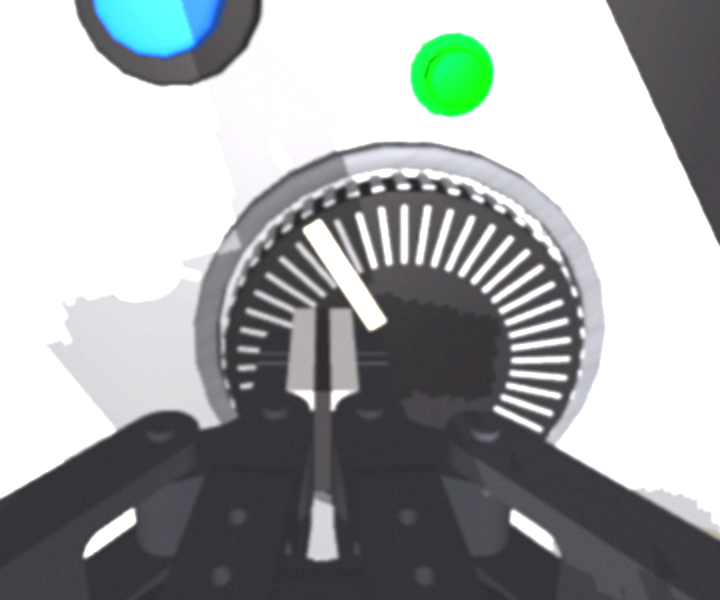

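The wrist view shows the tip's front edge at about pixel (281,255), which puts it well above the dial, so the shut tip is shorter than assumed. I'll descend in 3 mm steps, which is safe given the 7 mm of sprung travel.

Emit:
step_arm(targets=[[[0, 0, -1, 0, 0, 0], [0, 0, -2, 0, 0, 0], [0, 0, -3, 0, 0, 0], [0, 0, -3, 0, 0, 0]]])

```text
time: 6.25
tool_pos: [635.4, -33.1, 105.5]
tcp_rot: [-180.0, -0.0, 164.4]
ft_force: [-0.6, -0.1, -1.6]
finger_gap: -0.2
grip_force: 0.0
```

```bash
python3 -c "
from h import *
s=r.sense();print(s['tool_pos'],s['joint_pos'],s['ft_force'])"
```

```text
[635.41999437 -33.14461033 105.51030378] [-7.60114981e+00  1.75781146e+01  8.61592828e+01 -3.74612240e-04
  7.62919153e+01 -8.19696929e+01] [-0.61735647 -0.09706523 -1.58696668]
```

Emit:
step_arm(targets=[[[0, 0, -1, 0, 0, 0], [0, 0, -2, 0, 0, 0], [0, 0, -2, 0, 0, 0], [0, 0, -2, 0, 0, 0]]])

```text
time: 6.58
tool_pos: [635.6, -33.2, 103.8]
tcp_rot: [-180.0, -0.0, 164.4]
ft_force: [-0.0, 0.3, 0.1]
finger_gap: 0.1
grip_force: 0.0
```

Emit:
step_arm(targets=[[[0, 0, -1, 0, 0, 0], [0, 0, -2, 0, 0, 0], [0, 0, -2, 0, 0, 0], [0, 0, -2, 0, 0, 0]]])

```text
time: 6.92
tool_pos: [635.6, -33.2, 101.8]
tcp_rot: [-180.0, -0.0, 164.4]
ft_force: [0.5, 0.4, -0.1]
finger_gap: 0.2
grip_force: 0.0
```

Emit:
step_arm(targets=[[[0, 0, -1, 0, 0, 0], [0, 0, -2, 0, 0, 0], [0, 0, -2, 0, 0, 0], [0, 0, -2, 0, 0, 0]]])

```text
time: 7.25
tool_pos: [635.5, -33.2, 99.7]
tcp_rot: [-180.0, -0.0, 164.4]
ft_force: [-0.1, -0.3, -0.6]
finger_gap: 0.1
grip_force: 0.0
```

Emit:
step_arm(targets=[[[0, 0, -1, 0, 0, 0], [0, 0, -2, 0, 0, 0], [0, 0, -2, 0, 0, 0], [0, 0, -2, 0, 0, 0]]])

```text
time: 7.58
tool_pos: [635.6, -33.2, 97.8]
tcp_rot: [-180.0, -0.0, 164.4]
ft_force: [-0.6, -0.6, 0.3]
finger_gap: -0.2
grip_force: 0.0
```

Run:
```python
from h import *
a=vision.snapshot('wrist')['img'];s=vision.snapshot('side')['img']
f=lambda c:cv2.convertScaleAbs(cv2.resize(c,(400,400),interpolation=cv2.INTER_CUBIC),alpha=2,beta=10)
cv2.imwrite('pics/c6.png',np.hstack([f(a[180:340,200:360]),f(s[205:245,285:325])]))
```

```text
(no output)
```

View pics/c6.png

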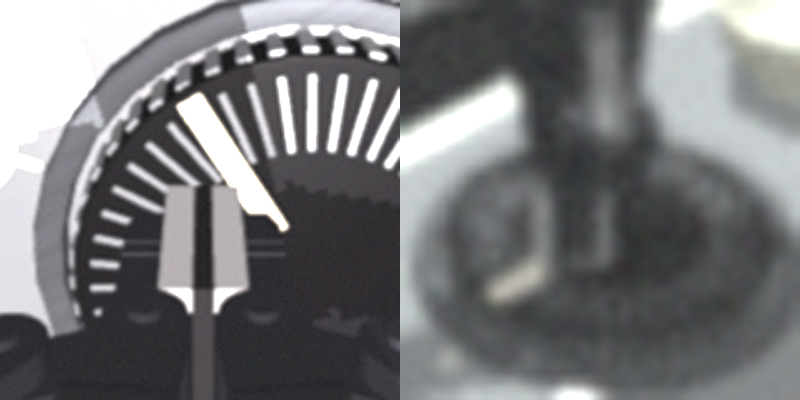

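The tip now hides part of the pointer and its lower end is at side pixel (302,232), still roughly 10 mm above the dial face. I'll continue down with force checks.

Emit:
step_arm(targets=[[[0, 0, -1, 0, 0, 0], [0, 0, -2, 0, 0, 0], [0, 0, -3, 0, 0, 0], [0, 0, -3, 0, 0, 0]]])

```text
time: 8.02
tool_pos: [635.4, -33.2, 94.5]
tcp_rot: [-180.0, -0.0, 164.4]
ft_force: [-0.4, 1.1, -0.3]
finger_gap: -0.0
grip_force: 0.0
```

Emit:
step_arm(targets=[[[0, 0, -1, 0, 0, 0], [0, 0, -2, 0, 0, 0], [0, 0, -2, 0, 0, 0], [0, 0, -2, 0, 0, 0]]])

```text
time: 8.35
tool_pos: [635.6, -33.2, 92.8]
tcp_rot: [-180.0, -0.0, 164.4]
ft_force: [0.3, 0.1, 0.1]
finger_gap: -0.2
grip_force: 0.0
```

Emit:
step_arm(targets=[[[0, 0, -1, 0, 0, 0], [0, 0, -2, 0, 0, 0], [0, 0, -2, 0, 0, 0], [0, 0, -2, 0, 0, 0]]])

```text
time: 8.68
tool_pos: [635.5, -33.2, 90.8]
tcp_rot: [-180.0, -0.0, 164.4]
ft_force: [0.5, 0.5, -0.7]
finger_gap: -0.0
grip_force: 0.0
```

```bash
python3 -c "
from h import *
s=r.sense();print(s['tool_pos'],s['joint_pos'],s['ft_force'],s['wrist_torque'],s['joint_efforts'])"
```

```text
[635.54943201 -33.1577647   90.76883854] [-7.60070710e+00  1.83949579e+01  8.67863517e+01 -5.07302372e-04
  7.48309786e+01 -8.19680970e+01] [ 0.49861555  0.49281601 -0.66751181] [ 0.02050326 -0.02417795  0.0177624 ] [-6.75388274e-04 -6.37316823e+01 -4.71374917e+01 -4.87110101e-04
 -1.08992096e-02  1.99019570e-05]
```

Emit:
step_arm(targets=[[[0, 0, -1, 0, 0, 0], [0, 0, -2, 0, 0, 0], [0, 0, -2, 0, 0, 0], [0, 0, -2, 0, 0, 0]]])

```text
time: 9.02
tool_pos: [635.6, -33.2, 88.8]
tcp_rot: [-180.0, -0.0, 164.4]
ft_force: [0.0, 0.8, 0.4]
finger_gap: 0.2
grip_force: 0.0
```

Emit:
step_arm(targets=[[[0, 0, -1, 0, 0, 0], [0, 0, -2, 0, 0, 0], [0, 0, -2, 0, 0, 0], [0, 0, -2, 0, 0, 0]]])

```text
time: 9.35
tool_pos: [635.8, -33.2, 87.2]
tcp_rot: [-180.0, 0.0, 164.4]
ft_force: [-0.6, 0.3, 2.8]
finger_gap: -0.1
grip_force: 1.3
```

Contact at last (2.8 N at TCP z of about 87). Before pressing, I'll check where the tip really sits on the dial with the wrist camera.

Run:
```python
from h import *
s=vision.snapshot('wrist');im=s['img'];hsv=cv2.cvtColor(im,cv2.COLOR_BGR2HSV)
def big(m):
    n,l,st,c=cv2.connectedComponentsWithStats(m); return c[1+np.argmax(st[1:,4])]
g=cast(s,big(cv2.inRange(hsv,(45,100,60),(80,255,255))),88);b=cast(s,big(cv2.inRange(hsv,(100,110,50),(125,255,255))),88)
print(s['eye'],g,b)
# dial centre from pin (78mm, -0.70) and button (115mm)
d=b-g;a=np.arctan2(d[1],d[0]); print(np.hypot(*d[:2]),np.degrees(a))
for p in((264,255),(281,255),(298,255)): print('tip front',cast(s,p,96).round(1))
cv2.imwrite('pics/c7.png',cv2.convertScaleAbs(cv2.resize(im[100:400,120:480],(720,600)),alpha=1.8,beta=20))
```

```text
[560.90655751 -11.65759121 238.99821726] [588.11350072  14.89879397  88.        ] [548.47723413 -50.57280335  88.        ]
76.5347220885508 -121.19055990586827
tip front [627.1 -38.4  96. ]
tip front [629.3 -30.7  96. ]
tip front [631.4 -23.   96. ]
```

View pics/c7.png

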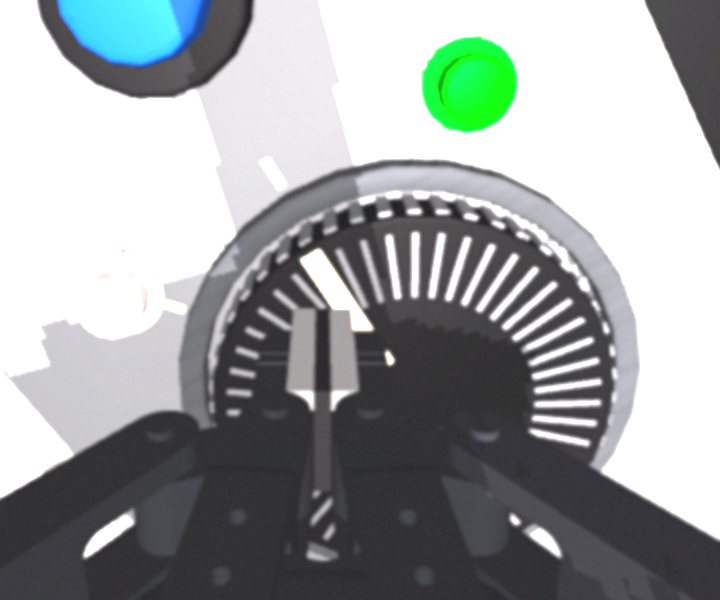

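The tip rests on the dial about 29 mm from its axis, beside the pointer at crop (330,310), so the contact is as planned. Now I'll press down to about 9-10 N.

Emit:
step_arm(targets=[[[0, 0, -1, 0, 0, 0], [0, 0, -2, 0, 0, 0], [0, 0, -3, 0, 0, 0], [0, 0, -3.5, 0, 0, 0], [0, 0, -3.5, 0, 0, 0], [0, 0, -3.5, 0, 0, 0]]])

```text
time: 9.9
tool_pos: [635.9, -33.4, 84.1]
tcp_rot: [-180.0, 0.0, 164.4]
ft_force: [-3.1, -0.5, 6.8]
finger_gap: -0.1
grip_force: 3.5
```

Emit:
step_arm(targets=[[[0, 0, -1, 0, 0, 0], [0, 0, -2, 0, 0, 0], [0, 0, -2, 0, 0, 0], [-1.5, 2.1, -2, 0, 0, -0.087], [-2.8, 4.3, -2, 0, 0, -0.175], [-3.9, 6.6, -2, 0, 0, -0.262], [-4.8, 9, -2, 0, 0, -0.349], [-4.8, 9, -2, 0, 0, -0.349]]])

```text
time: 10.57
tool_pos: [631.9, -24.4, 82.9]
tcp_rot: [179.9, 0.2, 144.0]
ft_force: [-2.1, -1.4, 8.7]
finger_gap: -0.1
grip_force: 4.4
```

Emit:
step_arm(targets=[[[0, 0, -0.7, 0, 0, 0], [-0.7, 2.5, -0.7, 0, 0, -0.087], [-1.2, 5, -0.7, 0, 0, -0.175], [-1.4, 7.6, -0.7, 0, 0, -0.262], [-1.4, 10.1, -0.7, 0, 0, -0.349], [-1.3, 11.5, -0.7, 0, 0, -0.4], [-1.3, 11.5, -0.7, 0, 0, -0.4], [-1.3, 11.5, -0.7, 0, 0, -0.4]]])

```text
time: 11.23
tool_pos: [631.0, -12.9, 82.4]
tcp_rot: [179.9, 0.1, 121.4]
ft_force: [-0.7, -1.1, 9.7]
finger_gap: 0.4
grip_force: 4.7
```

```bash
cat > ang.py <<'E'
from h import *
s=vision.snapshot('wrist');im=s['img'];hsv=cv2.cvtColor(im,cv2.COLOR_BGR2HSV)
# near-white elongated blobs within dial disc (z=96, r<52)
m=cv2.inRange(hsv,(0,0,110),(180,90,255)); n,l,st,c=cv2.connectedComponentsWithStats(m)
for i in range(1,n):
    p=cast(s,c[i],94); d=p[:2]-[659.2,-15.3]
    if np.hypot(*d)<52 and st[i,4]>60:
        print(c[i].round(),st[i,4],'r',np.hypot(*d).round(1),'ang rel',(np.degrees(np.arctan2(d[1],d[0]))%360-196.9).round(1))
E
python3 ang.py
```

```text
[380. 217.] 378 r 50.0 ang rel -102.5
[315. 233.] 105 r 37.5 ang rel -66.1
[326. 232.] 97 r 37.5 ang rel -73.8
[337. 232.] 108 r 37.6 ang rel -81.2
[347. 234.] 106 r 37.6 ang rel -88.8
[304. 235.] 102 r 37.5 ang rel -58.6
[358. 237.] 102 r 37.6 ang rel -96.3
[285. 243.] 479 r 37.3 ang rel -43.8
[292. 235.] 74 r 39.5 ang rel -50.9
[367. 240.] 97 r 37.8 ang rel -103.8
[376. 245.] 96 r 37.9 ang rel -111.2
[383. 252.] 93 r 37.6 ang rel -118.8
[390. 259.] 91 r 37.9 ang rel -126.2
[396. 266.] 87 r 38.0 ang rel -133.7
```

The pointer (wrist pixel (285,243)) now reads about -43°, which is in the green pin's setting. Next I'll lift and let it settle, then move over the button.

Emit:
step_arm(targets=[[[0, 0, 4, 0, 0, 0], [0, 0, 8, 0, 0, 0], [0, 0, 15, 0, 0, 0], [0, 0, 30, 0, 0, 0], [0, 0, 30, 0, 0, 0], [0, 0, 30, 0, 0, 0]]])

```text
time: 11.78
tool_pos: [630.1, -12.7, 111.4]
tcp_rot: [179.9, 0.0, 121.5]
ft_force: [0.5, -0.5, 0.3]
finger_gap: -0.3
grip_force: 0.0
```

```bash
python3 ang.py
```

```text
[321. 188.] 234 r 51.2 ang rel -73.9
[384. 211.] 144 r 50.5 ang rel -116.4
[318. 216.] 88 r 35.5 ang rel -72.2
[328. 215.] 89 r 35.9 ang rel -80.3
[337. 216.] 88 r 36.1 ang rel -88.4
[309. 217.] 86 r 35.5 ang rel -63.9
[299. 219.] 86 r 35.5 ang rel -55.6
[346. 219.] 86 r 36.3 ang rel -96.5
[290. 237.] 630 r 29.0 ang rel -38.8
[291. 222.] 80 r 35.8 ang rel -47.4
[354. 222.] 81 r 36.5 ang rel -104.5
[362. 226.] 77 r 36.7 ang rel -112.5
[369. 232.] 82 r 37.1 ang rel -120.2
[375. 238.] 75 r 37.4 ang rel -128.2
[381. 244.] 70 r 38.1 ang rel -135.8
[384. 251.] 67 r 38.5 ang rel -143.4
```

Emit:
step_arm(targets=[[[-20, -9, 0, 0, 0, 0], [-40, -18, 0, 0, 0, 0], [-60, -27, 0, 0, 0, 0], [-75, -34, 0, 0, 0, 0], [-80, -36, 0, 0, 0, 0], [-80, -36, -7, 0, 0, 0], [-80, -36, -14, 0, 0, 0], [-80, -36, -21, 0, 0, 0], [-80, -36, -21, 0, 0, 0], [-80, -36, -21, 0, 0, 0]]])

```text
time: 12.67
tool_pos: [549.9, -48.4, 89.2]
tcp_rot: [-180.0, -0.0, 121.5]
ft_force: [-0.7, -1.0, 4.4]
finger_gap: -0.2
grip_force: 2.0
```

The dial rests at about -39°. The tip is already on the button (4.4 N), so I'll press on in small steps.

Emit:
step_arm(targets=[[[0, 0, -0.7, 0, 0, 0], [0, 0, -1.4, 0, 0, 0], [0, 0, -2, 0, 0, 0], [0, 0, -2, 0, 0, 0], [0, 0, -2, 0, 0, 0]]])

```text
time: 13.08
tool_pos: [549.9, -48.5, 88.0]
tcp_rot: [180.0, 0.0, 121.5]
ft_force: [0.7, 1.3, 4.6]
finger_gap: 0.1
grip_force: 2.3
```

Emit:
step_arm(targets=[[[0, 0, -0.7, 0, 0, 0], [0, 0, -1.4, 0, 0, 0], [0, 0, -1.4, 0, 0, 0], [0, 0, -1.4, 0, 0, 0]]])

```text
time: 13.42
tool_pos: [550.0, -48.5, 87.5]
tcp_rot: [179.9, 0.0, 121.5]
ft_force: [-2.9, 2.2, 12.3]
finger_gap: 0.0
grip_force: 6.1
```

The force passed about 5 N and then hit a hard stop at 12 N, so the button is fully down. I'll lift away and check.

Emit:
step_arm(targets=[[[0, 0, 0, 0, 0, 0], [0, 0, 5, 0, 0, 0], [0, 0, 12, 0, 0, 0], [0, 0, 30, 0, 0, 0], [0, 0, 60, 0, 0, 0], [0, 0, 90, 0, 0, 0], [-30, 0, 110, 0, 0, 0], [-60, 0, 120, 0, 0, 0], [-90, 0, 120, 0, 0, 0], [-100, 0, 120, 0, 0, 0], [-100, 0, 120, 0, 0, 0], [-100, 0, 120, 0, 0, 0]]])

```text
time: 14.42
tool_pos: [449.3, -48.8, 206.3]
tcp_rot: [180.0, 0.0, 121.4]
ft_force: [1.1, -0.3, -0.1]
finger_gap: 0.3
grip_force: 0.0
```

Run:
```python
from h import *
a=vision.snapshot('wrist')['img'];s=vision.snapshot('side')['img']
cv2.imwrite('pics/end.png',np.hstack([cv2.resize(a,(400,300)),cv2.resize(s[170:290,200:360],(400,300),interpolation=cv2.INTER_CUBIC)]))
```

```text
(no output)
```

View pics/end.png

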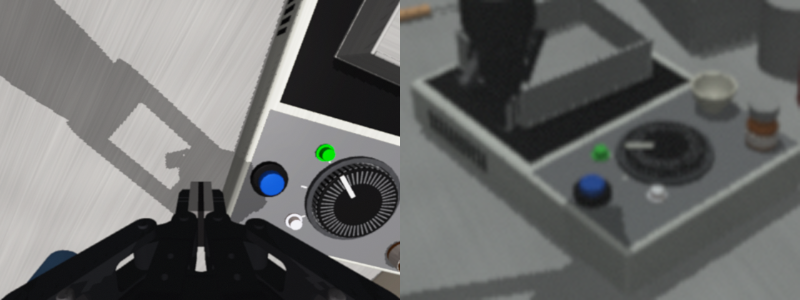

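The pointer (wrist half, about (347,187)) aims at the green pin at (325,153). The blue button is back out, the hand is clear and the visible bystanders haven't moved.

```bash
python3 -c "
from h import *
print(r.hand_in())"
```

```text
the job is handed in; nothing more can be done
None
```

I turned the dial one click to the green pin's setting (pointer at about -39°), then pressed the blue button to its stop; it sprang back, the hand is clear and the job is handed in, though no verdict was returned.

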